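# Rack the tubes by length, then crack the dry box

## Task

Get the tubes ready for the dry box: stand the loose short tube in the free hole of the row of short tubes and the loose long tube in the free hole of the row of long tubes, each pushed down to the bottom and let go. Then take the lid of the dry box by its bar, pull it free of its sticky seal without jerking it high up, and hold it level only slightly open, about 3 cm above the box all round, so that the box can air; finish while still holding it there, and leave the other things on the bench alone.

Things in the scene. Friction and masses are not known exactly. Their poses are not given: they have to be found in the camera images.
- short_tube: Short sample tube, upright and loose on the bench: amber cylinder 16 mm in diameter with a white cap of the same diameter (top 13 mm), 65 mm tall in all, about 30 g. Origin at the centre of its underside, z up along the tube. Same look as the other tube except for the height; which one stands where differs from run to run
- long_tube: Long sample tube, upright and loose on the bench: amber cylinder 16 mm in diameter with a white cap of the same diameter (top 13 mm), 90 mm tall in all, about 40 g. Origin at the centre of its underside, z up along the tube. Same look as the other tube except for the height; which one stands where differs from run to run
- short_row: Row of the short tubes: fixed aluminium block, 44 mm (x) by 112 mm (y) by 35 mm high, with three holes along its y axis at y = +34, 0 and -34 mm. The holes at 0 and -34 mm already hold fixed tubes of 65 mm, standing 40 mm above the block; the one at +34 mm is free. Origin under the centre, z up. The two blocks change places from run to run
- long_row: Row of the long tubes: fixed aluminium block, 44 mm (x) by 112 mm (y) by 35 mm high, with three holes along its y axis at y = +34, 0 and -34 mm. The holes at 0 and -34 mm already hold fixed tubes of 90 mm, standing 65 mm above the block; the one at +34 mm is free. Origin under the centre, z up. The two blocks change places from run to run
- short_row_hole0 (a point): Centre of the mouth of the free hole of the short row, on the block's top face (35 mm above the bench): 19 mm in diameter, 25 mm deep, small chamfer. A tube standing in it has its underside 25 mm below this point and its top 40 mm above the block
- long_row_hole0 (a point): Centre of the mouth of the free hole of the long row, on the block's top face (35 mm above the bench): 19 mm in diameter, 25 mm deep, small chamfer. A tube standing in it has its underside 25 mm below this point and its top 65 mm above the block
- dry_box: Dry box, fixed to the bench: grey base, clear walls, orange gasket; 120 mm deep (x), 180 mm wide (y), its rim 84 mm and the lid's top 92 mm above the bench. Origin under its centre, z up. Along each of its two y sides an orange rubber sealing lip, sprung and 100 mm long, reaches over the lid's edge and holds the lid down; top of the lips 100 mm above the bench
- lid: Loose lid: clear plate in a grey frame with a steel bar handle, 124 x 151 x 8 mm without the bar, about 0.26 kg, a 7 mm plug below. Origin at the centre of the plate's underside (84 mm up when shut), axes as the box's. Pulled straight up, the force at the bar mounts to a peak of some 14 to 18 N about 10 mm up, then drops to the weight; it is clear of the lips about 17 mm up
- lid_bar (a point): Middle of the axis of the lid's bar handle: round steel bar 12 mm thick and 80 mm long along the lid's y, over the middle of the lid on two end posts, its axis 34 mm above the lid's top and 126 mm above the bench when shut; to be gripped from above across its thickness
- chip_case: Bystander: flat dark case, 44x62x14 mm; origin under its centre
- petri_dish: Bystander: clear petri dish, 60 mm in diameter, 16 mm high; origin under its centre
- beaker: Bystander: small glass beaker, 46 mm in diameter, 60 mm high; origin under its centre

How it is judged:
On the way, in this order (a step that is already met when the one before it is completed fails the run):
1. both tubes stand in the free holes of their own rows, down to the bottom and let go (horizontal distance between short_tube and short_row_hole0 below 0.006 m and z of short_tube in the frame of short_row_hole0 below -0.02 m and angle between each of short_tube, long_tube's own z axis and vertical below 0.2 rad and contact force between the fingers and short_tube below 0.1 N and horizontal distance between long_tube and long_row_hole0 below 0.006 m and z of long_tube in the frame of long_row_hole0 below -0.02 m and contact force between the fingers and long_tube below 0.1 N), for 0.2 s.
2. the lid is pulled free of its seal and held by its bar above the box (z of lid in the frame of dry_box above 0.098 m and contact force between the fingers and lid above 1 N and distance between the grasp point and lid_bar below 0.055 m and contact force between lid and dry_box below 0.1 N), for 0.2 s.
At the end, for the whole second after the job is handed in: Tubes stand untouched in their own rows' free holes (6 mm off axis, underside over 20 mm below the mouth, tilt under 0.2 rad); fingers hold the lid by its bar (over 1 N, grasp point within 55 mm), still, 14 to 53 mm above shut, within 35 mm sideways, tilt under 0.25 rad, off the box (all of step 1 and all of step 2 and z of lid in the frame of dry_box below 0.137 m and linear speed of lid below 0.03 m/s and horizontal distance between lid and dry_box below 0.035 m and angle between lid's own z axis and vertical below 0.25 rad); the arm keeps its last pose, push and grip.
It fails at once if the lid is jerked up more than 100 mm (z of lid in the frame of dry_box above 0.184 m).
It fails at once if a bystander is pushed more than 30 mm (distance of any of chip_case, petri_dish, beaker from where it was at the start of the episode above 0.03 m).
It also fails if it takes over 64 s, if anything falls off the work surface, if the arm or the gripper's body presses on something with over 40 N, if the wrist force passes 120 N, or if a joint passes its speed limit or range.

## Robot

A 6-joint arm with a two-finger parallel gripper is mounted at the origin on the work surface; the furniture and walls round the work are solid. World frame = base frame: x ahead of the robot, y to its left, z up, the work surface at z = 0. Lengths are in m, angles in rad, forces in N, time in s.
With the tool pointing down it reaches from about 0.25 to 0.8 m from the base axis. Payload 8.5 kg.
Tool frame: the origin (TCP) lies at the very end of the fingers, on their centre line; the grasp point (between the pads) lies 19 mm behind it; z points along the fingers, y is the line along which they close (so a half turn about z gives the same grasp; the last joint's range is limited). The gripper opens to 85 mm and grips with 20 to 120 N. Pads are 22 mm wide; open, the fingers measure 114 mm over their backs; the gripper's body (76 mm by 85 mm) begins 54 mm behind the grasp point. The pads swing forward as they close: fully open they stand 13 mm farther back than shut.
Start: joints at [-1.236, 0.238, -0.013, 1.319, 0, 1.571], TCP at [0.172, -0.496, 0.231] pointing down, gripper open.
Joint ranges: [-2.66, 2.66], [-1.03, 1.9], [-1.14, 1.46], [-1.82, 2.27], [-1.45, 1.34], [-3.14, 3.14]. Speed limits (rad/s): [2.22, 2.22, 2.79, 3.14, 3.14, 3.14].

## Interface

Orientations are given as a 3x3 rotation matrix whose columns are the frame's x, y, z axes.
In Python, from station import sense, camera, close_job gives the robot as it stands.
- The arm moves only by the tool jog_arm, never from a script. Its argument "motion" is a list of rows, each a list of 3 entries, a list of its own where there are three numbers: the shift along the tool's x, y, z in m, then the turn, a rotation vector about the tool's x, y, z in degrees, then the opening, from 0 (shut) to 1 (fully open). A call has 1 to 5 rows; each row shifts and turns the commanded pose from where the row before left it, along the tool's axes as they then stand; what a row does not reach is not made up. A row lasts 1/10 s, in which the tool goes at most 50 mm and 8.59 degrees, less where a joint would pass 70% of its speed; a pose out of reach is approached as far as the arm can. A call is refused whole if a number of a shift passes 0.05 or a number of a turn 8.59, either way. A call with a gripper value outside its range is refused whole. The fingers move at their own pace and stop on an object; "grip_force" is the grip in N (left out, the last holds). Time passes only in rows, so rows that do not move let the fingers close. It gives the time, the measured TCP pose, the force, the opening and the grip force at its end, in the units of the state.
- sense(): the state, without advancing time (a new reading comes with each control period).
- camera(name): name is "side" or "top"; returns a dict with "color" (384x512x3 uint8, red, green, blue), "fx", "fy", "cx", "cy" (pixels), "R" (3x3) and "t" (3): a world point X has camera coordinates R X + t. Camera axes: x right, y down, z forward; pixel columns grow to the right and rows downward; lengths in m; the calibration is good to about 2 mm. A picture is of the moment at which its call begins. There is no depth.
- close_job(): hands the job in; it is judged then, once.
The state is a dict: "time": time; "qpos": joint angles; "joint_vel": joint speeds; "effort": joint torques, N m; "eef_pos": TCP position; "tcp_rot": TCP orientation; "wrist_force": force on the tool from outside, world axes, zero at the start; "moment": the same for the moment, N m; "gripper_width": finger opening in m; "grip_force": force on a finger pad.
Only numpy, scipy, OpenCV 4.12 (cv2) and the standard library are available. Lean on these libraries where they do the work, as an engineer would, in place of code of your own. Each camera call takes 0.05 s, during which the arm holds its last target. There are 200 camera calls.

## Working session

There is one attempt and no reset: what is moved stays moved. The work goes in short steps, Python scripts to look and compute and a tool call to move; the robot and the scene stay as the last step left them, time stands still between calls to the robot, and variables do not carry over. Pictures are saved under pics/ and viewed, at most 10 in all, crops included, and the job is handed in when it is done.

Besides the shell and the picture viewer there is one more tool, called after "Request:" as a command line: name --argument value ..., lists and objects as JSON in quotes. jog_arm: Moves the arm, as the interface text tells. Its arguments: {"type":"object","properties":{"motion":{"type":"array"},"grip_force":{"type":"number"}},"required":["motion"]}

```bash
mkdir -p pics; python3 - <<'E'
from station import sense,camera
import cv2,json
s=sense();print(s)
for n in("top","side"):
    c=camera(n);cv2.imwrite(f"pics/{n}0.png",c["color"][:,:,::-1])
    print(n,c["fx"],c["fy"],c["cx"],c["cy"],c["R"],c["t"])
E
```

```text
{'time': 0.0, 'qpos': array([-1.23603172e+00,  2.38777413e-01, -1.42599027e-02,  1.31919324e+00,
        1.51932704e-05,  1.57076936e+00]), 'joint_vel': array([ 7.01807268e-04, -9.04327357e-05,  2.26827883e-03, -1.09639913e-03,
       -2.18535048e-03, -1.71136286e-04]), 'effort': array([-1.08329987e-03, -5.38780761e+01,  3.46436441e+01,  1.85769971e-02,
       -1.51987492e-04, -3.12835743e-05]), 'eef_pos': array([ 0.17235483, -0.49546159,  0.23067719]), 'tcp_rot': array([[ 9.44478819e-01,  3.28571990e-01, -4.56861919e-04],
       [ 3.28572307e-01, -9.44477840e-01,  1.35960430e-03],
       [ 1.52319325e-05, -1.43422964e-03, -9.99998971e-01]]), 'wrist_force': array([-0.31046827,  0.38861052,  0.34738859]), 'moment': array([-0.03860242, -0.04716427, -0.03207776]), 'grip_force': 0.0, 'gripper_width': 0.08527057499069841}
top 387.36533366491267 387.36533366491267 256.4199438602871 193.73735778193662 [[-0.01541352 -0.99983852 -0.00923895]
 [-0.99669217  0.01610109 -0.07965842]
 [ 0.07979432  0.00798057 -0.9967794 ]] [0.0366956  0.49283316 1.00622189]
side 440.2555081998131 440.2555081998131 256.56517641792567 188.8131140259746 [[ 0.54881267 -0.83592745  0.00547263]
 [-0.36159961 -0.24329381 -0.90002991]
 [ 0.75369117  0.49196892 -0.43579376]] [-0.2409374   0.26754067  0.67861827]
```

View pics/top0.png

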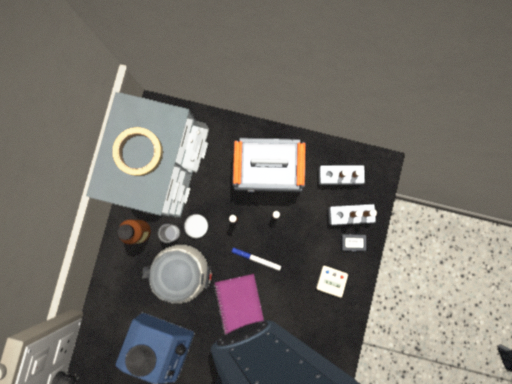

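View pics/side0.png

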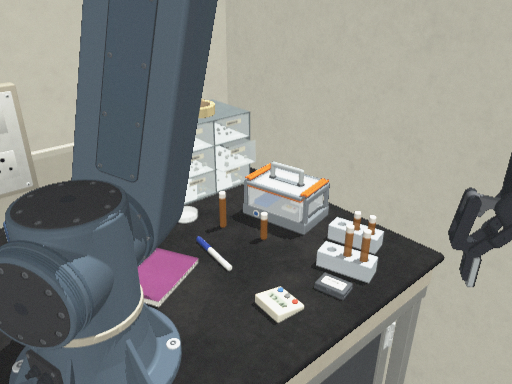

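The top view shows loose tubes at (232,218) and (276,214), blocks at (342,175) and (353,214) with their free holes on the left, and the box at (270,165). In the side view the left loose tube (222,210) is the long one, the right one (264,226) is short, and the near block appears to hold the longer tubes. I'll zoom in on both.

```bash
python3 - <<'E'
import cv2
t=cv2.imread("pics/top0.png");s=cv2.imread("pics/side0.png")
cv2.imwrite("pics/topz.png",cv2.resize(t[125:255,220:390],(680,520),interpolation=cv2.INTER_CUBIC))
cv2.imwrite("pics/sidez.png",cv2.resize(s[155:305,200:400],(800,600),interpolation=cv2.INTER_CUBIC))
E
```

```text
(no output)
```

View pics/topz.png

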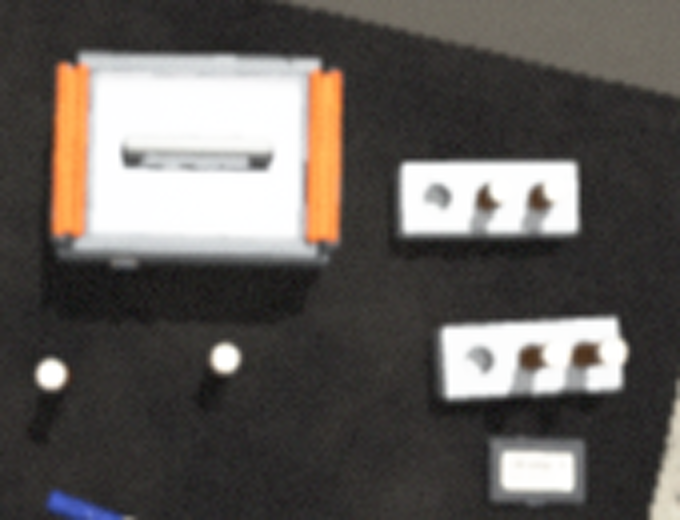

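View pics/sidez.png

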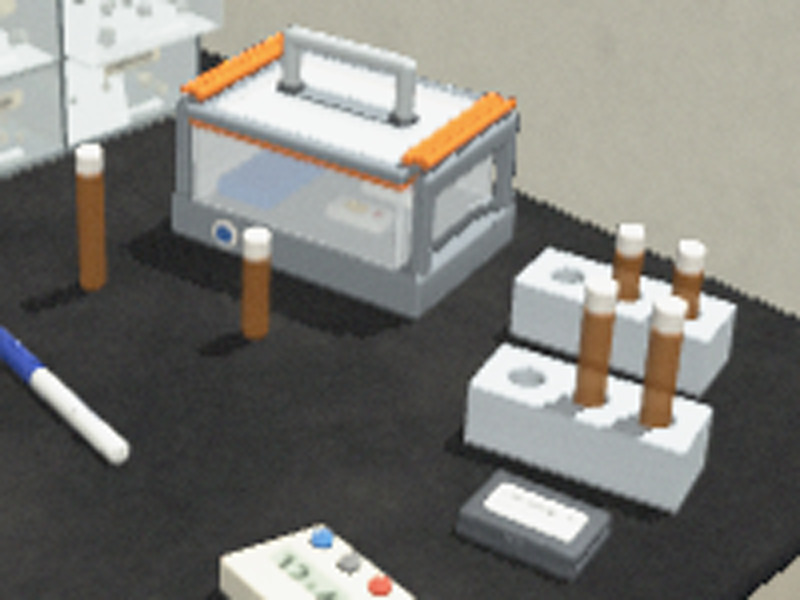

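The zoom confirms it: the near block (crop 481,358 for its hole) is the long row and the far block (hole 438,197) the short row. The long tube is on the left (51,374), the short one at (225,358), and the lid bar is around (197,148).

```bash
cat > h.py <<'E'
import cv2,numpy as np
from station import sense,camera
def ray(c,u,v,z):
    R=np.array(c["R"]);t=np.array(c["t"]);o=-R.T@t
    d=R.T@np.array([(u-c["cx"])/c["fx"],(v-c["cy"])/c["fy"],1.]);return o+d*(z-o[2])/d[2]
def proj(c,X):
    p=np.array(c["R"])@X+c["t"];return c["fx"]*p[0]/p[2]+c["cx"],c["fy"]*p[1]/p[2]+c["cy"]
def blobs(m,lo=8):
    n,l,s,ce=cv2.connectedComponentsWithStats(m.astype(np.uint8));return [(s[i],ce[i],l==i) for i in range(1,n) if s[i][4]>=lo]
def tri(cs,uvs):
    A=[];b=[]
    for c,(u,v) in zip(cs,uvs):
        R=np.array(c["R"]);t=np.array(c["t"])
        for r,k in ((0,(u-c["cx"])/c["fx"]),(1,(v-c["cy"])/c["fy"])):
            A.append(R[r]-k*R[2]);b.append(k*t[2]-t[r])
    x,r,_,_=np.linalg.lstsq(np.array(A),np.array(b),rcond=None);return x,r
E
python3 - <<'E'
from h import *
T=camera("top");S=camera("side")
print("cam",-np.array(T["R"]).T@T["t"])
g=T["color"].min(2)
for name,(x0,y0,x1,y1),z in(("long",(224,210,240,226),.09),("short",(268,206,284,222),.065)):
    w=g[y0:y1,x0:x1].astype(float);w=np.clip(w-70,0,None);yy,xx=np.mgrid[y0:y1,x0:x1]
    u,v=(w*xx).sum()/w.sum(),(w*yy).sum()/w.sum();p=ray(T,u,v,z);print(name,u,v,p.round(4),"side top:",np.round(proj(S,p),1))
for name,(x0,y0,x1,y1) in(("Srow",(312,155,372,192)),("Lrow",(322,196,384,232))):
    m=np.zeros(g.shape,np.uint8);m[y0:y1,x0:x1]=g[y0:y1,x0:x1]>125
    b=max(blobs(m),key=lambda b:b[0][4]);pts=np.argwhere(b[2])[:,::-1]
    P=np.array([ray(T,u,v,.035)[:2]for u,v in pts],np.float32)
    r=cv2.minAreaRect(P);bx=cv2.boxPoints(r);print(name,r)
    i=np.argsort(r[1]);a=np.deg2rad(r[2]);ax=np.array([[np.cos(a),np.sin(a)],[-np.sin(a),np.cos(a)]])[i[1]]
    ax*=np.sign(ax[1]);h=np.array(r[0])+ax*.034;H=np.r_[h,.035];print(" yaw",np.degrees(np.arctan2(-ax[0],ax[1])),"hole",h.round(4),"px top",np.round(proj(T,H),1),"side",np.round(proj(S,H),1))
def cr(u,v,n): return 
print("top hole eyeball",ray(T,220+438/4,125+197/4,.035).round(4),ray(T,220+481/4,125+358/4,.035).round(4))
print("side hole eyeball",ray(S,200+569/4,155+275/4,.035).round(4),ray(S,200+527/4,155+377/4,.035).round(4))
c=T["color"].astype(int);m=(c[:,:,0]>180)&(c[:,:,0]-c[:,:,2]>90);m[:,:225]=0
for b in blobs(m[:200],30):
    pts=np.argwhere(np.pad(b[2],((0,184),(0,0))))[:,::-1];P=np.array([ray(T,u,v,.1)[:2]for u,v in pts],np.float32);print("lip",b[0],cv2.minAreaRect(P))
# bar: eyeballed
print("bar ends top",ray(T,220+125/4,125+146/4,.126).round(4),ray(T,220+271/4,125+146/4,.126).round(4))
print("bar tri",tri([T,S],[(220+197.5/4,125+146/4),(200+351/4,155+46/4)]))
print("tubes side eyeball",ray(S,200+90/4,155+150/4,.09).round(4),ray(S,200+257/4,155+234/4,.065).round(4))
E
```

```text
cam [0.41147777 0.02072429 1.0425786 ]
long 232.34497574497576 218.08648648648648 [0.4287 0.0884 0.09  ] side top: [222.  193.2]
short 275.9019579193454 214.0270309760374 [ 0.4377 -0.0198  0.065 ] side top: [263.9 214. ]
Srow ((0.5403217673301697, -0.19577330350875854), (0.1153913363814354, 0.04743371903896332), 89.0348129272461)
 yaw -0.965187072753912 hole [ 0.5409 -0.1618] px top [329. 174.] side [341.5 224.3]
Lrow ((0.43580567836761475, -0.22085464000701904), (0.047798041254282, 0.11979576200246811), 2.2890655994415283)
 yaw 2.2890655994415283 hole [ 0.4344 -0.1869] px top [339.9 214.6] side [331.9 249.7]
top hole eyeball [ 0.5402 -0.1631  0.035 ] [ 0.4346 -0.1877  0.035 ]
side hole eyeball [ 0.5439 -0.1622  0.035 ] [ 0.4359 -0.1858  0.035 ]
lip [233 141   9  43 331] ((0.5661616325378418, 0.07409240305423737), (0.019170837476849556, 0.1045970469713211), 87.55726623535156)
lip [297 143   8  43 335] ((0.5586086511611938, -0.08097366988658905), (0.017228836193680763, 0.10414523631334305), 88.55683898925781)
bar ends top [0.5623 0.0392 0.126 ] [ 0.5609 -0.0479  0.126 ]
bar tri (array([ 0.5614857 , -0.00521215,  0.13162077]), array([4.58678208e-06]))
tubes side eyeball [0.4322 0.0896 0.09  ] [ 0.4401 -0.0191  0.065 ]
```

Request:
jog_arm --motion '[[[0, 0, 0], [0, 0, -8.5], 0.5], [[0, 0, 0], [0, 0, -8.5], 0.5], [[0, 0, 0], [0, 0, -8.5], 0.5], [[0, 0, 0], [0, 0, -8.5], 0.5], [[0, 0, 0], [0, 0, -8.5], 0.5]]'

```text
time: 0.7
eef_pos: [0.1724, -0.4957, 0.2311]
tcp_rot: [[0.469, 0.883, -0.0], [0.883, -0.469, 0.0], [0.0, -0.0, -1.0]]
wrist_force: [0.6, 0.5, -0.3]
gripper_width: 0.0426
grip_force: 0.0
```

Request:
jog_arm --motion '[[[0, 0, 0], [0, 0, -8.5], 0.5], [[0, 0, 0], [0, 0, -8.5], 0.5], [[0, 0, 0], [0, 0, -8.5], 0.5], [[0, 0, 0], [0, 0, -2.8], 0.5], [[0, 0, 0], [0, 0, 0], 0.5]]'

```text
time: 1.2
eef_pos: [0.1725, -0.4957, 0.2311]
tcp_rot: [[-0.0, 1.0, -0.0], [1.0, 0.0, 0.0], [0.0, -0.0, -1.0]]
wrist_force: [-0.4, -0.0, 0.4]
gripper_width: 0.0427
grip_force: 0.0
```

Request:
jog_arm --motion '[[[0.03, 0.017, 0], [0, 0, 0], 0.5], [[0.04, 0.022, 0], [0, 0, 0], 0.5], [[0.04, 0.022, 0], [0, 0, 0], 0.5], [[0.04, 0.022, 0], [0, 0, 0], 0.5], [[0.04, 0.022, 0], [0, 0, 0], 0.5]]'

```text
time: 1.7
eef_pos: [0.2779, -0.3043, 0.2313]
tcp_rot: [[0.003, 1.0, 0.0], [1.0, -0.003, -0.0], [-0.0, 0.0, -1.0]]
wrist_force: [-0.1, -0.2, -0.6]
gripper_width: 0.0428
grip_force: 0.0
```

Request:
jog_arm --motion '[[[0.04, 0.022, 0], [0, 0, 0], 0.5], [[0.04, 0.022, 0], [0, 0, 0], 0.5], [[0.04, 0.022, 0], [0, 0, 0], 0.5], [[0.04, 0.022, 0], [0, 0, 0], 0.5], [[0.04, 0.022, 0], [0, 0, 0], 0.5]]'

```text
time: 2.2
eef_pos: [0.3881, -0.1041, 0.2315]
tcp_rot: [[0.003, 1.0, 0.001], [1.0, -0.003, -0.0], [-0.0, 0.001, -1.0]]
wrist_force: [0.4, -1.0, -0.1]
gripper_width: 0.0427
grip_force: 0.0
```

Request:
jog_arm --motion '[[[0.04, 0.022, 0], [0, 0, 0], 0.5], [[0.04, 0.022, 0], [0, 0, 0], 0.5], [[0.006, 0.007, 0], [0, 0, 0], 0.5], [[0, 0, 0], [0, 0, 0], 0.5]]'

```text
time: 2.6
eef_pos: [0.4392, -0.0188, 0.231]
tcp_rot: [[-0.001, 1.0, -0.0], [1.0, 0.001, 0.0], [0.0, -0.0, -1.0]]
wrist_force: [0.3, -0.2, 0.9]
gripper_width: 0.0425
grip_force: 0.0
```

Request:
jog_arm --motion '[[[0, 0, 0.045], [0, 0, 0], 0.5], [[-0.001, -0.001, 0.045], [0, 0, 0], 0.5], [[0, 0, 0.045], [0, 0, 0], 0.5], [[0, 0, 0.04], [0, 0, 0], 0.5], [[0, 0, 0.02], [0, 0, 0], 0.5]]'

```text
time: 3.1
eef_pos: [0.4348, -0.0224, 0.0336]
tcp_rot: [[0.003, 1.0, -0.004], [1.0, -0.003, -0.0], [-0.0, -0.004, -1.0]]
wrist_force: [-0.1, -0.0, 0.9]
gripper_width: 0.0427
grip_force: 0.0
```

Request:
jog_arm --motion '[[[0, 0, 0], [0, 0, 0], 0], [[0, 0, 0], [0, 0, 0], 0], [[0, 0, 0], [0, 0, 0], 0], [[0, 0, 0], [0, 0, 0], 0], [[0, 0, 0], [0, 0, 0], 0]]' --grip_force 25

```text
time: 3.6
eef_pos: [0.4383, -0.021, 0.0373]
tcp_rot: [[0.0, 1.0, 0.002], [1.0, -0.0, -0.0], [-0.0, 0.002, -1.0]]
wrist_force: [-0.3, -0.3, -0.9]
gripper_width: 0.0151
grip_force: 26.3
```

Request:
jog_arm --motion '[[[0, 0, -0.03], [0, 0, 0], 0], [[0, 0, -0.045], [0, 0, 0], 0], [[0, 0, -0.045], [0, 0, 0], 0], [[-0.035, 0.025, 0], [0, 0, 0], 0], [[-0.035, 0.025, 0], [0, 0, 0], 0]]'

```text
time: 4.1
eef_pos: [0.4893, -0.0913, 0.1591]
tcp_rot: [[-0.002, 1.0, 0.005], [1.0, 0.002, -0.001], [-0.001, 0.005, -1.0]]
wrist_force: [0.9, 0.4, 0.1]
gripper_width: 0.0154
grip_force: 26.3
```

Request:
jog_arm --motion '[[[-0.035, 0.025, 0], [0, 0, 0], 0], [[-0.026, 0.02, 0], [0, 0, 0], 0], [[-0.01, 0.008, 0], [0, 0, 0], 0], [[0, 0, 0], [0, 0, 0], 0], [[0, 0, 0], [0, 0, 0], 0]]'

```text
time: 4.6
eef_pos: [0.5398, -0.1612, 0.1562]
tcp_rot: [[0.0, 1.0, -0.001], [1.0, -0.0, 0.001], [0.001, -0.001, -1.0]]
wrist_force: [-0.5, -0.1, -0.2]
gripper_width: 0.0148
grip_force: 26.3
```

```bash
python3 - <<'E'
from h import *
T=camera("top");S=camera("side");s=sense();print(s["eef_pos"],s["grip_force"])
cv2.imwrite("pics/t1.png",T["color"][:,:,::-1]);cv2.imwrite("pics/s1.png",S["color"][:,:,::-1])
t=cv2.resize(T["color"][150:230,310:390],(400,400),interpolation=cv2.INTER_CUBIC);q=cv2.resize(S["color"][150:250,300:400],(400,400),interpolation=cv2.INTER_CUBIC)
cv2.imwrite("pics/c1.png",np.hstack([t,q])[:,:,::-1])
E
```

```text
[ 0.53976686 -0.16080245  0.15651581] 26.338769748690538
```

View pics/c1.png

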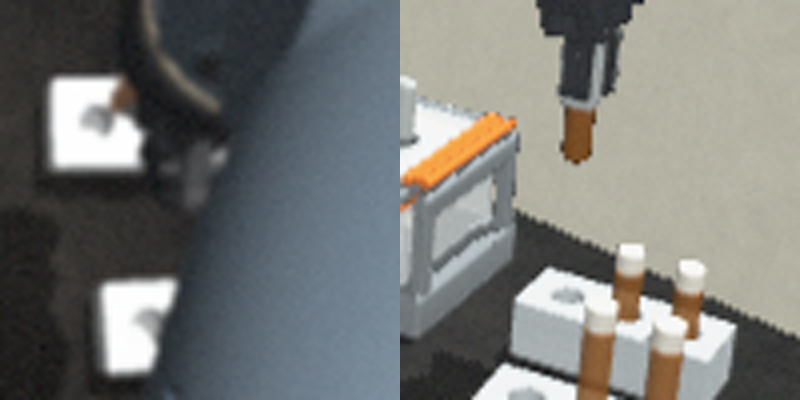

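The crop shows the tube held upright: bottom at side pixel (344.2,188.7), short hole at side (342.4,223.8) and top (329.4,174.4).

```bash
python3 - <<'E'
from h import *
S=camera("side");T=camera("top");C=S["color"].astype(int)
br=(C[:,:,0]>90)&(C[:,:,0]-C[:,:,2]>50)
for b in blobs(br[170:195,335:355],10): print("tube brown",b[0],b[1]+[335,170])
for z in(.120,.128): 
  for y in(-.161,-.1595): print(z,y,np.round(proj(S,np.array([.5398,y,z])),1))
for h in((.5409,-.1618),(.5402,-.1631),(.5439,-.1622),(.5415,-.162)):print(h,np.round(proj(S,np.r_[h,.035]),1),np.round(proj(T,np.r_[h,.035]),1))
# hole by dark blob in first frames
for n,(x0,y0,x1,y1) in(("top0",(322,168,336,180)),("top0",(333,208,347,221)),("side0",(335,219,349,228)),("side0",(324,244,339,254))):
    g=cv2.imread(f"pics/{n}.png").min(2)[y0:y1,x0:x1].astype(float);w=np.clip(np.percentile(g,80)-15-g,0,60);yy,xx=np.mgrid[y0:y1,x0:x1]
    u,v=(w*xx).sum()/w.sum(),(w*yy).sum()/w.sum();print(n,round(u,1),round(v,1),ray(T if n=="top0" else S,u,v,.035).round(4))
E
```

```text
tube brown [ 6  7  8 13 81] [344.24691358 183.2962963 ]
0.12 -0.161 [344.5 190.4]
0.12 -0.1595 [343.9 190.3]
0.128 -0.161 [344.8 187.1]
0.128 -0.1595 [344.2 186.9]
(0.5409, -0.1618) [341.5 224.3] [329. 174.]
(0.5402, -0.1631) [342.  224.6] [329.5 174.2]
(0.5439, -0.1622) [342.2 223.7] [329.1 172.8]
(0.5415, -0.162) [341.7 224.2] [329.1 173.8]
top0 329.3 173.4 [ 0.5424 -0.1626  0.035 ]
top0 340.1 214.1 [ 0.4356 -0.1875  0.035 ]
side0 342.7 223.1 [ 0.547 -0.162  0.035]
side0 331.6 248.8 [ 0.4375 -0.1848  0.035 ]
```

Request:
jog_arm --motion '[[[-0.002, 0.002, 0.03], [0, 0, 0], 0], [[0, 0, 0.03], [0, 0, 0], 0], [[0, 0, 0.015], [0, 0, 0], 0], [[0, 0, 0], [0, 0, 0], 0], [[0, 0, 0], [0, 0, 0], 0]]'

```text
time: 5.3
eef_pos: [0.5426, -0.1635, 0.0819]
tcp_rot: [[-0.0, 1.0, 0.0], [1.0, 0.0, 0.0], [0.0, 0.0, -1.0]]
wrist_force: [-0.5, 0.7, -0.0]
gripper_width: 0.0152
grip_force: 26.3
```

```bash
python3 - <<'E'
from h import *
T=camera("top");S=camera("side");s=sense();print(s["eef_pos"],s["wrist_force"])
t=cv2.resize(T["color"][155:205,310:360],(400,400),interpolation=cv2.INTER_CUBIC);q=cv2.resize(S["color"][190:240,315:365],(400,400),interpolation=cv2.INTER_CUBIC)
cv2.imwrite("pics/c2.png",np.hstack([t,q])[:,:,::-1])
E
```

```text
[ 0.54331649 -0.16388744  0.0826524 ] [ 0.31341561 -0.56289035  0.1086135 ]
```

View pics/c2.png

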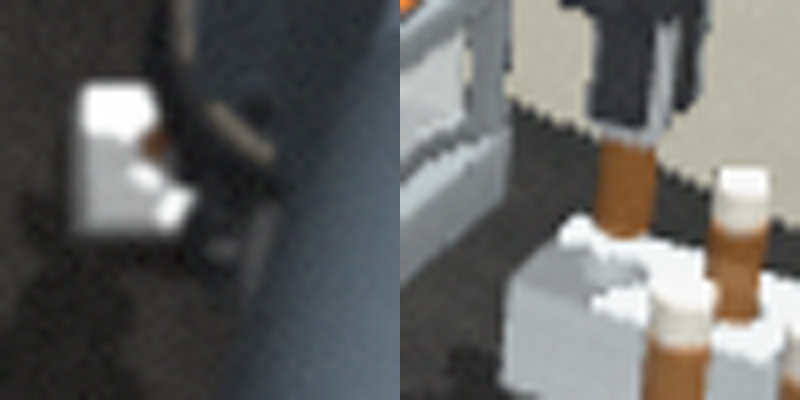

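The side crop shows the tube just above the block at u≈343.4, with the hole at about 342.5, roughly 1 mm off, so I correct by +1 mm in y and go down gently.

Request:
jog_arm --motion '[[[0.001, -0.001, 0], [0, 0, 0], 0], [[0, 0, 0.005], [0, 0, 0], 0], [[0, 0, 0.005], [0, 0, 0], 0], [[0, 0, 0.004], [0, 0, 0], 0], [[0, 0, 0.002], [0, 0, 0], 0]]'

```text
time: 5.9
eef_pos: [0.5412, -0.1628, 0.0646]
tcp_rot: [[0.0, 1.0, -0.001], [1.0, -0.0, 0.0], [0.0, -0.001, -1.0]]
wrist_force: [-0.2, -1.2, -1.1]
gripper_width: 0.0155
grip_force: 26.3
```

Request:
jog_arm --motion '[[[0, 0, 0], [0, 0, 0], 0], [[0, 0, 0], [0, 0, 0], 0]]'

```text
time: 6.1
eef_pos: [0.5416, -0.1629, 0.0652]
tcp_rot: [[0.0, 1.0, -0.0], [1.0, -0.0, 0.0], [0.0, -0.0, -1.0]]
wrist_force: [-0.2, 0.0, 0.5]
gripper_width: 0.0152
grip_force: 26.3
```

It's in the hole without resistance. I'll go down the rest of the way.

Request:
jog_arm --motion '[[[0, 0, 0.006], [0, 0, 0], 0], [[0, 0, 0.006], [0, 0, 0], 0], [[0, 0, 0.004], [0, 0, 0], 0], [[0, 0, 0.002], [0, 0, 0], 0], [[0, 0, 0], [0, 0, 0], 0]]'

```text
time: 6.6
eef_pos: [0.5415, -0.1629, 0.0471]
tcp_rot: [[0.0, 1.0, -0.0], [1.0, -0.0, 0.0], [0.0, -0.0, -1.0]]
wrist_force: [-0.3, 0.5, -0.9]
gripper_width: 0.0151
grip_force: 26.3
```

Request:
jog_arm --motion '[[[0, 0, 0], [0, 0, 0], 0.4], [[0, 0, 0], [0, 0, 0], 0.4], [[0, 0, 0], [0, 0, 0], 0.4], [[0, 0, -0.01], [0, 0, 0], 0.4], [[0, 0, -0.04], [0, 0, 0], 0.4]]'

```text
time: 7.1
eef_pos: [0.5392, -0.1622, 0.0951]
tcp_rot: [[0.0, 1.0, -0.006], [1.0, -0.0, 0.002], [0.002, -0.006, -1.0]]
wrist_force: [-0.7, -0.7, 0.1]
gripper_width: 0.0338
grip_force: 0.0
```

Request:
jog_arm --motion '[[[0, 0, -0.05], [0, 0, 0], 0.5], [[0, 0, -0.05], [0, 0, 0], 0.5], [[0.03, -0.014, 0], [0, 0, 0], 0.5], [[0.045, -0.02, 0], [0, 0, 0], 0.5], [[0.045, -0.02, 0], [0, 0, 0], 0.5]]'

```text
time: 7.6
eef_pos: [0.4871, -0.0421, 0.1984]
tcp_rot: [[0.002, 1.0, 0.002], [1.0, -0.002, 0.0], [0.0, 0.002, -1.0]]
wrist_force: [0.8, 1.1, -0.4]
gripper_width: 0.0427
grip_force: 0.0
```

Request:
jog_arm --motion '[[[0.045, -0.02, 0], [0, 0, 0], 0.5], [[0.045, -0.02, 0], [0, 0, 0], 0.5], [[0.03, -0.014, 0], [0, 0, 0], 0.5], [[0.012, -0.004, 0], [0, 0, 0], 0.5], [[0, 0, 0], [0, 0, 0], 0.5]]'

```text
time: 8.1
eef_pos: [0.4295, 0.0902, 0.1981]
tcp_rot: [[-0.002, 1.0, 0.001], [1.0, 0.002, 0.0], [0.0, 0.001, -1.0]]
wrist_force: [0.5, 0.5, 0.2]
gripper_width: 0.0431
grip_force: 0.0
```

```bash
python3 - <<'E'
from h import *
T=camera("top");S=camera("side");s=sense();print(s["eef_pos"],s["wrist_force"])
t=cv2.resize(T["color"][150:250,310:410],(400,400),interpolation=cv2.INTER_CUBIC);q=cv2.resize(S["color"][190:290,300:400],(400,400),interpolation=cv2.INTER_CUBIC)
cv2.imwrite("pics/c3.png",np.hstack([t,q])[:,:,::-1])
E
```

```text
[0.43027523 0.08872231 0.19774176] [ 1.09044788 -0.85673525  0.61207688]
```

View pics/c3.png

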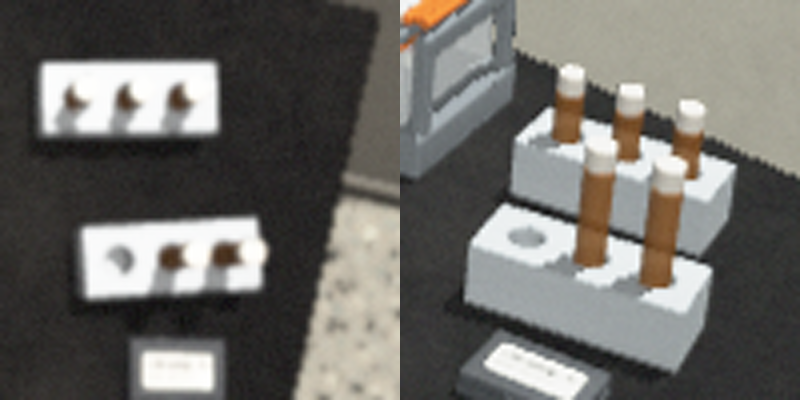

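The short tube stands level with its neighbours (side caps at (570,80), (630,95), (690,110)). Next is the long tube.

Request:
jog_arm --motion '[[[0, 0, 0.045], [0, 0, 0], 0.5], [[0, 0, 0.045], [0, 0, 0], 0.5], [[0, 0, 0.03], [0, 0, 0], 0.5], [[0, 0, 0.02], [0, 0, 0], 0.5], [[0, 0, 0], [0, 0, 0], 0.5]]'

```text
time: 8.7
eef_pos: [0.4284, 0.0874, 0.0551]
tcp_rot: [[0.002, 1.0, -0.005], [1.0, -0.002, -0.001], [-0.001, -0.005, -1.0]]
wrist_force: [-0.4, -0.1, 0.6]
gripper_width: 0.0427
grip_force: 0.0
```

Request:
jog_arm --motion '[[[0, 0, 0], [0, 0, 0], 0], [[0, 0, 0], [0, 0, 0], 0], [[0, 0, 0], [0, 0, 0], 0], [[0, 0, 0], [0, 0, 0], 0], [[0, 0, 0], [0, 0, 0], 0]]' --grip_force 25

```text
time: 9.2
eef_pos: [0.4307, 0.0892, 0.0583]
tcp_rot: [[0.0, 1.0, 0.002], [1.0, -0.0, 0.0], [0.0, 0.002, -1.0]]
wrist_force: [0.1, -0.6, 8.5]
gripper_width: 0.0155
grip_force: 26.7
```

Request:
jog_arm --motion '[[[0, 0, -0.03], [0, 0, 0], 0], [[0, 0, -0.045], [0, 0, 0], 0], [[0, 0, -0.045], [0, 0, 0], 0], [[-0.03, 0, 0], [0, 0, 0], 0], [[-0.045, 0, 0], [0, 0, 0], 0]]'

```text
time: 9.7
eef_pos: [0.4308, 0.0147, 0.1792]
tcp_rot: [[-0.004, 1.0, 0.004], [1.0, 0.004, 0.001], [0.001, 0.004, -1.0]]
wrist_force: [0.7, -0.4, -0.2]
gripper_width: 0.0149
grip_force: 26.1
```

Request:
jog_arm --motion '[[[-0.045, 0.001, 0], [0, 0, 0], 0], [[-0.045, 0.001, 0], [0, 0, 0], 0], [[-0.045, 0.001, 0], [0, 0, 0], 0], [[-0.04, 0.001, 0], [0, 0, 0], 0], [[-0.02, 0.001, 0], [0, 0, 0], 0]]'

```text
time: 10.2
eef_pos: [0.4344, -0.1836, 0.1776]
tcp_rot: [[0.002, 1.0, 0.001], [1.0, -0.002, -0.001], [-0.001, 0.001, -1.0]]
wrist_force: [0.1, 0.9, 0.4]
gripper_width: 0.0151
grip_force: 26.0
```

Request:
jog_arm --motion '[[[-0.006, 0, 0.03], [0, 0, 0], 0], [[0, 0, 0.03], [0, 0, 0], 0], [[0, 0, 0.005], [0, 0, 0], 0], [[0, 0, 0], [0, 0, 0], 0], [[0, 0, 0], [0, 0, 0], 0]]'

```text
time: 10.7
eef_pos: [0.4353, -0.1869, 0.1136]
tcp_rot: [[-0.0, 1.0, 0.001], [1.0, 0.0, -0.0], [-0.0, 0.001, -1.0]]
wrist_force: [1.5, 0.2, 0.1]
gripper_width: 0.0153
grip_force: 26.0
```

```bash
python3 - <<'E'
from h import *
T=camera("top");S=camera("side");s=sense();print(s["eef_pos"],s["wrist_force"])
t=cv2.resize(T["color"][190:240,320:370],(400,400),interpolation=cv2.INTER_CUBIC);q=cv2.resize(S["color"][210:260,305:355],(400,400),interpolation=cv2.INTER_CUBIC)
cv2.imwrite("pics/c4.png",np.hstack([t,q])[:,:,::-1])
E
```

```text
[ 0.4355101  -0.18696235  0.11369615] [ 1.00000801  0.49939037 -0.16796725]
```

View pics/c4.png

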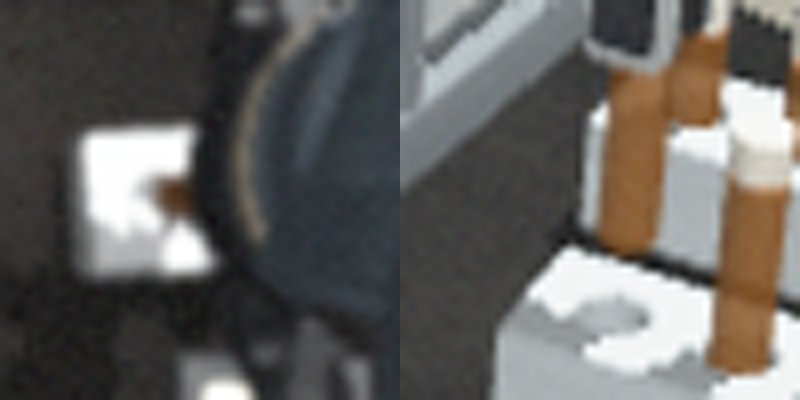

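The side crop shows the long tube's bottom at (628,245) above the free hole at (617,316). Allowing for the tube's lean in the view, it is within about 1 mm of the axis, so I lower it gently.

Request:
jog_arm --motion '[[[0, -0.001, 0.008], [0, 0, 0], 0], [[0, 0, 0.008], [0, 0, 0], 0], [[0, 0, 0.005], [0, 0, 0], 0], [[0, 0, 0.004], [0, 0, 0], 0], [[0, 0, 0.003], [0, 0, 0], 0]]'

```text
time: 11.3
eef_pos: [0.4334, -0.1868, 0.0838]
tcp_rot: [[0.0, 1.0, -0.001], [1.0, -0.0, 0.0], [0.0, -0.001, -1.0]]
wrist_force: [0.2, -0.3, -0.3]
gripper_width: 0.0155
grip_force: 26.0
```

Request:
jog_arm --motion '[[[0, 0, 0], [0, 0, 0], 0], [[0, 0, 0], [0, 0, 0], 0]]'

```text
time: 11.5
eef_pos: [0.4336, -0.1869, 0.0843]
tcp_rot: [[0.0, 1.0, -0.0], [1.0, -0.0, 0.0], [0.0, -0.0, -1.0]]
wrist_force: [-0.1, -0.2, -0.6]
gripper_width: 0.0152
grip_force: 26.0
```

Request:
jog_arm --motion '[[[0, 0, 0.006], [0, 0, 0], 0], [[0, 0, 0.005], [0, 0, 0], 0], [[0, 0, 0.004], [0, 0, 0], 0], [[0, 0, 0.001], [0, 0, 0], 0], [[0, 0, 0], [0, 0, 0], 0]]'

```text
time: 12.0
eef_pos: [0.4336, -0.1869, 0.0684]
tcp_rot: [[0.0, 1.0, 0.0], [1.0, -0.0, -0.0], [-0.0, 0.0, -1.0]]
wrist_force: [-0.7, 0.8, 4.1]
gripper_width: 0.0148
grip_force: 26.6
```

Request:
jog_arm --motion '[[[0, 0, 0], [0, 0, 0], 0.4], [[0, 0, 0], [0, 0, 0], 0.4], [[0, 0, 0], [0, 0, 0], 0.4], [[0, 0, -0.01], [0, 0, 0], 0.4], [[0, 0, -0.03], [0, 0, 0], 0.4]]'

```text
time: 12.5
eef_pos: [0.432, -0.1862, 0.1072]
tcp_rot: [[0.0, 1.0, -0.004], [1.0, -0.0, 0.002], [0.002, -0.004, -1.0]]
wrist_force: [0.8, 0.5, -0.6]
gripper_width: 0.0342
grip_force: 0.0
```

Request:
jog_arm --motion '[[[0, 0, -0.045], [0, 0, 0], 0.5], [[0, 0, -0.045], [0, 0, 0], 0.5], [[0, 0, -0.01], [0, 0, 0], 0.5], [[0.03, 0.021, 0], [0, 0, 0.5], 0.5], [[0.03, 0.021, 0], [0, 0, 0.5], 0.5]]'

```text
time: 13.0
eef_pos: [0.4763, -0.127, 0.2093]
tcp_rot: [[0.021, 1.0, 0.002], [1.0, -0.021, -0.0], [-0.0, 0.002, -1.0]]
wrist_force: [0.8, -0.5, -0.3]
gripper_width: 0.0428
grip_force: 0.0
```

Request:
jog_arm --motion '[[[0.03, 0.021, 0], [0, 0, 0.5], 0.5], [[0.03, 0.021, 0], [0, 0, 0.5], 0.5], [[0.03, 0.021, 0], [0, 0, 0], 0.5], [[0.03, 0.021, 0], [0, 0, 0], 0.5], [[0, 0, 0], [0, 0, 0], 0.5]]'

```text
time: 13.5
eef_pos: [0.5653, -0.0064, 0.2077]
tcp_rot: [[0.032, 0.999, 0.0], [0.999, -0.032, 0.001], [0.001, 0.0, -1.0]]
wrist_force: [0.9, -0.1, 0.0]
gripper_width: 0.0428
grip_force: 0.0
```

```bash
python3 - <<'E'
from h import *
T=camera("top");S=camera("side");s=sense();print(s["eef_pos"],s["wrist_force"],s["tcp_rot"].round(3))
q=cv2.resize(S["color"][140:290,210:410],(800,600),interpolation=cv2.INTER_CUBIC)
cv2.imwrite("pics/c5.png",q[:,:,::-1])
E
```

```text
[ 0.5631626  -0.00885931  0.20785311] [ 0.68262271 -0.38374724  0.23710793] [[ 0.034  0.999 -0.001]
 [ 0.999 -0.034 -0.   ]
 [-0.    -0.001 -1.   ]]
```

View pics/c5.png

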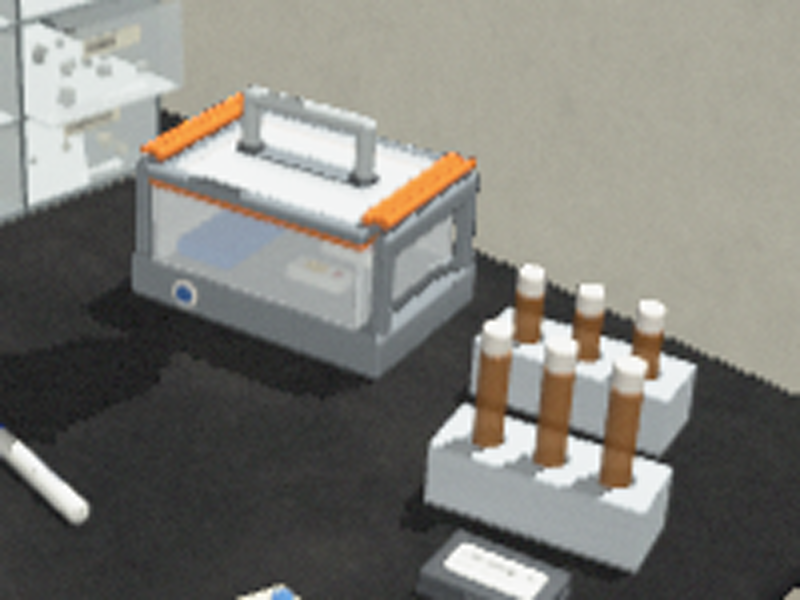

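Both tubes are seated level with their neighbours (side caps at (495,335) and (530,280)). Next I grip the bar.

Request:
jog_arm --motion '[[[0.004, -0.001, 0.02], [0, 0, 0], 0.5], [[0, 0, 0.035], [0, 0, 0], 0.5], [[0, 0, 0.03], [0, 0, 0], 0.5], [[0, 0, 0.015], [0, 0, 0], 0.5], [[0, 0, 0], [0, 0, 0], 0.5]]'

```text
time: 14.1
eef_pos: [0.5601, -0.0065, 0.1064]
tcp_rot: [[0.036, 0.999, -0.004], [0.999, -0.036, 0.0], [-0.0, -0.004, -1.0]]
wrist_force: [-0.5, -0.2, 0.9]
gripper_width: 0.0428
grip_force: 0.0
```

Request:
jog_arm --motion '[[[0, 0, 0], [0, 0, 0], 0], [[0, 0, 0], [0, 0, 0], 0], [[0, 0, 0], [0, 0, 0], 0], [[0, 0, 0], [0, 0, 0], 0], [[0, 0, 0], [0, 0, 0], 0]]' --grip_force 80

```text
time: 14.6
eef_pos: [0.5631, -0.0059, 0.1099]
tcp_rot: [[0.036, 0.999, 0.002], [0.999, -0.036, -0.001], [-0.001, 0.002, -1.0]]
wrist_force: [-1.7, -2.1, 7.2]
gripper_width: 0.0094
grip_force: 78.2
```

Request:
jog_arm --motion '[[[0, 0, -0.002], [0, 0, 0], 0], [[0, 0, -0.002], [0, 0, 0], 0], [[0, 0, -0.002], [0, 0, 0], 0], [[0, 0, -0.001], [0, 0, 0], 0], [[0, 0, 0], [0, 0, 0], 0]]' --grip_force 100

```text
time: 15.1
eef_pos: [0.5624, -0.0055, 0.1151]
tcp_rot: [[0.035, 0.999, -0.0], [0.999, -0.035, 0.0], [0.0, -0.0, -1.0]]
wrist_force: [2.8, -0.5, -10.1]
gripper_width: 0.0086
grip_force: 97.5
```

Request:
jog_arm --motion '[[[0, 0, -0.002], [0, 0, 0], 0], [[0, 0, -0.002], [0, 0, 0], 0], [[0, 0, -0.002], [0, 0, 0], 0], [[0, 0, -0.002], [0, 0, 0], 0], [[0, 0, 0], [0, 0, 0], 0]]'

```text
time: 15.6
eef_pos: [0.5617, -0.0045, 0.1229]
tcp_rot: [[0.035, 0.999, -0.002], [0.999, -0.035, 0.002], [0.002, -0.002, -1.0]]
wrist_force: [3.1, 5.2, -14.0]
gripper_width: 0.0085
grip_force: 97.9
```

Force is near the expected peak, so I keep lifting at the same rate.

Request:
jog_arm --motion '[[[0, 0, -0.002], [0, 0, 0], 0], [[0, 0, -0.002], [0, 0, 0], 0], [[0, 0, -0.002], [0, 0, 0], 0], [[0, 0, -0.002], [0, 0, 0], 0], [[0, 0, -0.002], [0, 0, 0], 0]]'

```text
time: 16.1
eef_pos: [0.5621, -0.0056, 0.1337]
tcp_rot: [[0.035, 0.999, -0.0], [0.999, -0.035, 0.0], [-0.0, -0.0, -1.0]]
wrist_force: [-0.6, 0.3, -6.3]
gripper_width: 0.0084
grip_force: 99.0
```

Request:
jog_arm --motion '[[[0, 0, -0.003], [0, 0, 0], 0], [[0, 0, -0.003], [0, 0, 0], 0], [[0, 0, -0.002], [0, 0, 0], 0], [[0, 0, 0], [0, 0, 0], 0], [[0, 0, 0], [0, 0, 0], 0]]'

```text
time: 16.6
eef_pos: [0.5626, -0.0054, 0.1415]
tcp_rot: [[0.035, 0.999, 0.0], [0.999, -0.035, 0.0], [0.0, 0.0, -1.0]]
wrist_force: [-0.6, -1.2, -3.6]
gripper_width: 0.0088
grip_force: 99.4
```

```bash
python3 - <<'E'
from h import *
S=camera("side");s=sense();print(s["eef_pos"],s["wrist_force"],s["moment"],s["grip_force"])
q=cv2.resize(S["color"][140:290,210:410],(800,600),interpolation=cv2.INTER_CUBIC)
cv2.imwrite("pics/c6.png",q[:,:,::-1])
E
```

```text
[ 0.5624652  -0.00546502  0.1413652 ] [-0.49399005 -0.20625381 -2.40209375] [-0.01514915  0.02216133 -0.00286862] 99.44879651069641
```

View pics/c6.png

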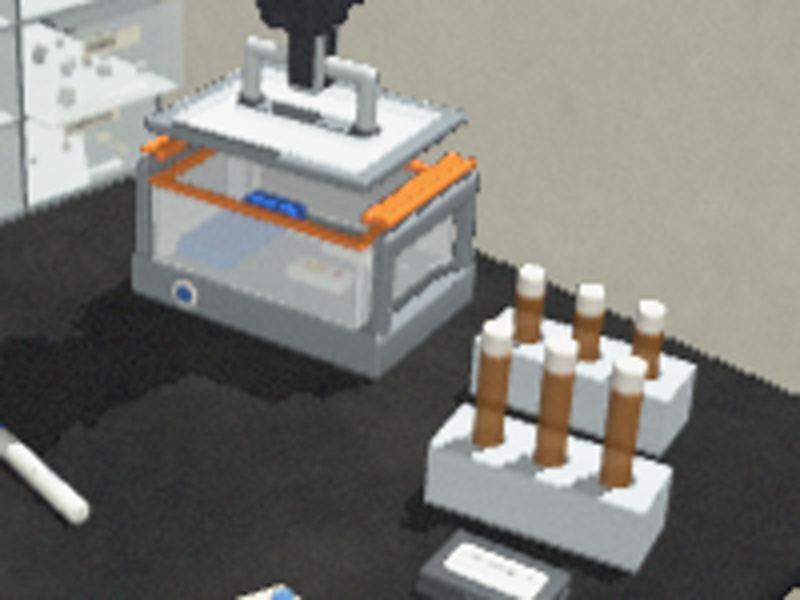

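The lid is level about 3 cm above the box, clear of the lips (bar at (310,65) in the crop), and the tubes are undisturbed. I'll let it settle and hand in.

Request:
jog_arm --motion '[[[0, 0, 0], [0, 0, 0], 0], [[0, 0, 0], [0, 0, 0], 0], [[0, 0, 0], [0, 0, 0], 0], [[0, 0, 0], [0, 0, 0], 0], [[0, 0, 0], [0, 0, 0], 0]]'

```text
time: 17.15
eef_pos: [0.5624, -0.0055, 0.1413]
tcp_rot: [[0.035, 0.999, -0.0], [0.999, -0.035, 0.0], [0.0, -0.0, -1.0]]
wrist_force: [0.2, 0.2, -2.9]
gripper_width: 0.0086
grip_force: 99.4
```

```bash
python3 -c "
from station import *
s=sense();print(s['eef_pos'],s['wrist_force'],s['grip_force']);print(close_job())"
```

```text
[ 0.56237849 -0.00551398  0.14127413] [ 0.19258739  0.15937458 -2.92416141] 99.44868206977844
the job is handed in; nothing more can be done
None
```

I handed the job in at about 17 s, with no verdict returned: both tubes stand released in their own rows' free holes, level with their neighbours, and the gripper is holding the lid level about 3 cm above the box.

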